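# Pack the gel casting box and hold it tight

### The arm

A 6-joint arm with a two-finger parallel gripper is mounted at the origin on the work surface. World frame = base frame: x ahead of the robot, y to its left, z up, the work surface at z = 0. Lengths are in m, angles in degrees, forces in N, time in s.
With the tool pointing down it reaches from about 0.25 to 0.725 m from the base axis. Payload 9.7 kg.
Tool frame: the origin (TCP) lies on the centre line of the jaws, within the pads' length; the fingertips stand 19 mm ahead of it and the grasp point (between the pads) is the TCP; z points along the fingers, y is the line along which they close (so a half turn about z gives the same grasp; the last joint's range is limited). The gripper opens to 85 mm and grips with 20 to 120 N. Pads are 22 mm wide; open, the fingers measure 114 mm over their backs; the gripper's body (76 mm by 85 mm) begins 54 mm behind the grasp point. The pads swing forward as they close: fully open they stand 13 mm farther back than shut.
Start: joints at [77.177, 4.979, 10.078, 95.1, 0, 90], TCP at [0.122, 0.536, 0.25] pointing down, gripper open.
Joint ranges: [-179.16, 179.16], [-48.56, 103.87], [-65.8, 70.77], [-126.05, 130.52], [-82.76, 87.17], [-180, 180]. Speed limits (degrees/s): [127.2, 127.2, 147.25, 180, 180, 180].

### API

Orientations are given as [roll, pitch, yaw] about the fixed x, y, z axes, in that order (R = Rz(yaw) Ry(pitch) Rx(roll)).
In Python, from station import observe, read_camera, camera_model, bot gives the robot as it stands.
- The arm moves only by the tool jog_arm, never from a script. Its argument "targets" is a list of rows, each an object with "rotation": the turn, a rotation vector about the tool's x, y, z in degrees, a list of three; "slide": the shift along the tool's x, y, z in mm, a list of three; "hand": the finger opening in mm, from 0 to 85.4. A call has 1 to 10 rows; each row shifts and turns the commanded pose from where the row before left it, along the tool's axes as they then stand; what a row does not reach is not made up. A row lasts 1/12 s, in which the tool goes at most 41.7 mm and 7.16 degrees, less where a joint would pass 70% of its speed; a pose out of reach is approached as far as the arm can. A call is refused whole if a number of a shift passes 41.7 or a number of a turn 7.16, either way. A call with a gripper value outside its range is refused whole. The fingers move at their own pace and stop on an object; the grip force is fixed at half the most. Time passes only in rows, so rows that do not move let the fingers close. It gives the time, the measured TCP pose, the force, the opening and the grip force at its end, in the units of the state.
- observe(): the state, without advancing time (a new reading comes with each control period).
- read_camera(name): name is "side" or "top"; returns (picture, depth): 420x560x3 uint8, red, green, blue; 420x560 float32, m along the optical axis (not along the pixel's ray), 0 where there is no reading.
- camera_model(name): a dict with "intrinsics" (3x3 intrinsics, pixels), "R" (3x3) and "t" (3): a world point X has camera coordinates R X + t. Camera axes: x right, y down, z forward; pixel columns grow to the right and rows downward; lengths in m; the calibration is good to about 2 mm. A picture is of the moment at which its call begins. camera_model takes no time and is no camera call.
- bot.close_job(): hands the job in; it is judged then, once.
The state is a dict: "t": time; "q": joint angles; "dq": joint speeds; "effort": joint torques, N m; "position": TCP position; "ee_rot": TCP orientation; "force": force on the tool from outside, world axes, zero at the start; "moment": the same for the moment, N m; "finger_gap": finger opening in m; "grip_force": force on a finger pad.
Only numpy, scipy, OpenCV 4.12 (cv2) and the standard library are available. Lean on these libraries where they do the work, as an engineer would, in place of code of your own. Each camera call takes 0.05 s, during which the arm holds its last target. There are 200 camera calls.

### The job

Take up the slack in the gel casting box: slide blank plates from the rack into the gap between the glass plates and the sloping end of the box, each right down to the floor, until there is no room for another, then push the wedge down between the last plate and the slope, slope against slope, until you feel the pack go tight. Finish still holding the wedge and pressing it down firmly, so that the pack stays tight; plates that are not needed stay standing in the rack, and the other things on the bench are left alone.

Things in the scene. Friction and masses are not known exactly. Their poses are not given: they have to be found in the camera images.
- casting_box: Clear open-topped box with black rims, fixed, 122 mm (x) by 116 mm (y), 95 mm high. Origin: centre of the underside, z up, x towards its sloping end. Floor top at z = 6 mm; 106 mm wide inside. The -x part is full of upright green glass plates, tops at z = 91 mm. Their front face is upright, square to x and unyielding, anywhere from x = 12 to 25.5 mm: find it by feel.
- slope_foot (a point): Foot of the grey sloping face across the box's +x end, at the floor: x = 36, y = 0, z = 6 mm in the box. The face rises 1 in 5, leaning away to x = 53 mm at z = 91 mm. The gap between glass and slope is 10.5 to 24 mm wide at the floor (room for one or two 8 mm plates), and 17 mm wider at the top. Axes as the box's.
- rack: White plate rack fixed to the bench, 205 mm (its x) by 118 mm (its y), origin at the centre of its underside, z up; base top at z = 8 mm, on which they stand. Slots between pairs of 40 mm tall posts hold plates across it at x = -75, -30 and +15 mm, and the wedge at x = +60 mm; their axes point as the rack's at the start.
- plate1_mid (a point): Blank grey plastic plate, one of three alike, upright in the rack: 96 mm wide (y), 85 mm tall, 8 mm thick (x); about 90 g. A grip tab, 30 mm wide (y), 8 mm thick, rises mid-width from its top edge to 120 mm above the lower edge. Point: 60 mm above the lower edge, z up. Take the tab from above by its two edges, pads shifted towards the slope to clear tabs already packed.
- plate2_mid (a point): Blank plate, exactly like plate1; point half-way up, 60 mm above the lower edge. Starts in the slot at x = -30 mm of the rack.
- plate3_mid (a point): Blank plate, exactly like plate1; point half-way up, 60 mm above the lower edge. Starts in the slot at x = 15 mm of the rack.
- wedge_mid (a point): Hollow grey plastic wedge, toe down in the rack, 90 mm wide (y), body 80 mm tall, about 140 g. Toe 9.5 mm thick; flat upright face at x = -4.75 mm; sloping face on the +x side, x = 4.75 mm at the toe, widening 1 in 5 to 20.75 mm. It matches the box's slope when its x points as the box's. Point: 60 mm above the toe, mid toe thickness, z up.
- wedge_tab (a point): The wedge's grip tab, 30 mm wide (y), 10 mm thick (x), from 80 to 120 mm above the toe; this point is 105 mm above the toe at the tab's middle, x = 8 mm of the wedge. Well packed, the wedge goes tight with its toe 3 to 45 mm above the box's floor; if the toe reaches the floor, a plate is missing.
- wedge: The same wedge; origin at the middle of its toe's underside.
- plate1: The same plate 1; origin at the middle of its lower edge.
- plate2: The same plate 2; origin at the middle of its lower edge.
- plate3: The same plate 3; origin at the middle of its lower edge.
- tube_rack: Bystander: white tube rack 80 x 200 x 50 mm with a few yellow-capped tubes up to 96 mm high; origin at the centre of its underside.
- reagent_bottle: Bystander: brown bottle, 66 mm across, 150 mm high; origin at the centre of its underside.
- beaker: Bystander: glass beaker, 70 mm across, 90 mm high; origin at the centre of its underside.

How it is judged (in metres and radians):
At the end, for the whole second after the job is handed in: Fingers press the wedge (over 3 N); it stands upright in the gap, slope to slope, toe 2 to 52 mm above the floor, bearing with over 3 N on the box's slope and on a packed plate; every plate is upright and down on the box's floor in the gap (within 4 mm) or standing in the rack (((x of plate1_mid in the frame of casting_box between 0.005 and 0.04 m and y of plate1_mid in the frame of casting_box between -0.009 and 0.009 m and z of plate1_mid in the frame of casting_box between 0.061 and 0.07 m and angle between plate1_mid's own z axis and vertical below 0.1 rad) or (x of plate1_mid in the frame of rack between -0.105 and 0.105 m and y of plate1_mid in the frame of rack between -0.03 and 0.03 m and z of plate1_mid in the frame of rack between 0.06 and 0.08 m and angle between plate1_mid's own z axis and vertical below 0.15 rad)) and ((x of plate2_mid in the frame of casting_box between 0.005 and 0.04 m and y of plate2_mid in the frame of casting_box between -0.009 and 0.009 m and z of plate2_mid in the frame of casting_box between 0.061 and 0.07 m and angle between plate2_mid's own z axis and vertical below 0.1 rad) or (x of plate2_mid in the frame of rack between -0.105 and 0.105 m and y of plate2_mid in the frame of rack between -0.03 and 0.03 m and z of plate2_mid in the frame of rack between 0.06 and 0.08 m and angle between plate2_mid's own z axis and vertical below 0.15 rad)) and ((x of plate3_mid in the frame of casting_box between 0.005 and 0.04 m and y of plate3_mid in the frame of casting_box between -0.009 and 0.009 m and z of plate3_mid in the frame of casting_box between 0.061 and 0.07 m and angle between plate3_mid's own z axis and vertical below 0.1 rad) or (x of plate3_mid in the frame of rack between -0.105 and 0.105 m and y of plate3_mid in the frame of rack between -0.03 and 0.03 m and z of plate3_mid in the frame of rack between 0.06 and 0.08 m and angle between plate3_mid's own z axis and vertical below 0.15 rad)) and x of wedge_mid in the frame of casting_box between 0.008 and 0.052 m and y of wedge_mid in the frame of casting_box between -0.012 and 0.012 m and z of wedge_mid in the frame of casting_box between 0.068 and 0.118 m and angle between wedge_mid's own z axis and vertical below 0.12 rad and angle between the x axis of wedge_mid and the x axis of casting_box, either way round below 0.2 rad and (((x of plate1_mid in the frame of casting_box between 0.005 and 0.04 m and y of plate1_mid in the frame of casting_box between -0.009 and 0.009 m and z of plate1_mid in the frame of casting_box between 0.061 and 0.07 m and angle between plate1_mid's own z axis and vertical below 0.1 rad) and contact force between wedge and plate1 above 3 N) or ((x of plate2_mid in the frame of casting_box between 0.005 and 0.04 m and y of plate2_mid in the frame of casting_box between -0.009 and 0.009 m and z of plate2_mid in the frame of casting_box between 0.061 and 0.07 m and angle between plate2_mid's own z axis and vertical below 0.1 rad) and contact force between wedge and plate2 above 3 N) or ((x of plate3_mid in the frame of casting_box between 0.005 and 0.04 m and y of plate3_mid in the frame of casting_box between -0.009 and 0.009 m and z of plate3_mid in the frame of casting_box between 0.061 and 0.07 m and angle between plate3_mid's own z axis and vertical below 0.1 rad) and contact force between wedge and plate3 above 3 N)) and contact force between wedge and casting_box above 3 N and contact force between the fingers and wedge above 3 N and x of slope_foot in the frame of wedge above -0.01 m); the arm keeps its last pose, push and grip.
It fails at once if the tube rack is knocked over or shoved more than 30 mm (distance of tube_rack from where it was at the start of the episode above 0.03 m or angle between tube_rack's own z axis and vertical above 0.3 rad).
It fails at once if the reagent bottle is knocked over or shoved more than 30 mm (distance of reagent_bottle from where it was at the start of the episode above 0.03 m or angle between reagent_bottle's own z axis and vertical above 0.3 rad).
It fails at once if the beaker is knocked over or shoved more than 30 mm (distance of beaker from where it was at the start of the episode above 0.03 m or angle between beaker's own z axis and vertical above 0.3 rad).
It also fails if it takes over 72 s, if anything falls off the work surface, if the arm or the gripper's body presses on something with over 40 N, if the wrist force passes 120 N, or if a joint passes its speed limit or range.

## Working session

There is one attempt and no reset: what is moved stays moved. The work goes in short steps, Python scripts to look and compute and a tool call to move; the robot and the scene stay as the last step left them, time stands still between calls to the robot, and variables do not carry over. Pictures are saved under pics/ and viewed, at most 10 in all, crops included, and the job is handed in when it is done.

Besides the shell and the picture viewer there is one more tool, called after ">>>" as a command line: name --argument value ..., lists and objects as JSON in quotes. jog_arm: Moves the arm, as the interface text tells. Its arguments: {"type":"object","properties":{"targets":{"type":"array","items":{"type":"object","properties":{"rotation":{"type":"array","items":{"type":"number"}},"slide":{"type":"array","items":{"type":"number"}},"hand":{"type":"number"}}}}},"required":["targets"]}

```bash
mkdir -p pics; ls; python3 - <<'E'
from station import *
import cv2,numpy as np
for n in("side","top"):
    p,d=read_camera(n); np.savez(f"{n}.npz",p=p,d=d); cv2.imwrite(f"pics/{n}0.png",p[:,:,::-1])
    m=camera_model(n); print(n,m); R,t=np.array(m["R"]),np.array(m["t"]); print(-R.T@t)
print(observe())
E
```

```text
pics
side {'intrinsics': array([[444.84356117,   0.        , 274.44963311],
       [  0.        , 444.84356117, 208.08652025],
       [  0.        ,   0.        ,   1.        ]]), 'R': array([[ 0.77580972, -0.63088142,  0.01038791],
       [-0.42681306, -0.53684507, -0.72775544],
       [ 0.46470408,  0.56016605, -0.68575806]]), 't': array([-0.4962944 ,  0.34571996,  0.93368596])}
[ 0.09870014 -0.65052403  0.89703771]
top {'intrinsics': array([[485.70719366,   0.        , 275.6084693 ],
       [  0.        , 485.70719366, 208.34882523],
       [  0.        ,   0.        ,   1.        ]]), 'R': array([[ 0.08134448, -0.99666652,  0.00623816],
       [-0.9681213 , -0.08049932, -0.23719405],
       [ 0.23690554,  0.01325513, -0.97144226]]), 't': array([-0.05201666,  0.63663602,  1.06797723])}
[ 0.36756244 -0.01475067  1.18880898]
{'t': 0.1, 'q': array([ 7.71784460e+01,  5.00852775e+00,  1.00404491e+01,  9.51001574e+01,
       -1.28330888e-03,  8.99985636e+01]), 'dq': array([-0.02136848, -0.11155897,  0.09132919,  0.05037799, -0.02189985,
       -0.11486143]), 'effort': array([ 1.56783357e-03, -5.21562088e+01,  4.65653300e+01,  1.60118099e-02,
        8.97388941e-05,  4.77972264e-06]), 'position': array([0.12201972, 0.53611134, 0.24966143]), 'ee_rot': array([-1.79931764e+02,  1.28159728e-03,  1.67179884e+02]), 'force': array([-0.82498898,  0.51011037, -0.55694235]), 'moment': array([-0.05229214, -0.01132062, -0.02174678]), 'grip_force': 0.0, 'finger_gap': 0.08543702201068508}
```

View pics/top0.png

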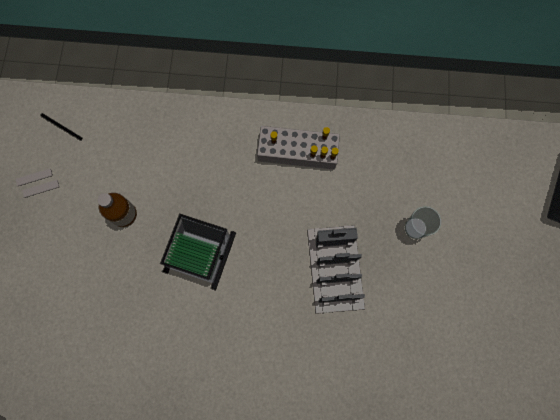

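View pics/side0.png

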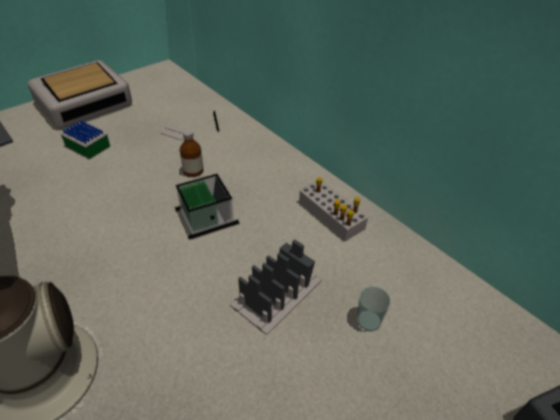

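The top view shows the box near (197,250), the rack near (337,270), the tube rack at (300,148), the bottle at (115,207) and the beaker at (420,225). The side view agrees. I'll enlarge the work area next.

```bash
python3 - <<'E'
import cv2,numpy as np
p=np.load("top.npz")["p"][:,:,::-1]
g=lambda c:np.uint8(255*(c/255.)**0.55)
a=g(cv2.resize(p[205:325,155:245],None,fx=4.4,fy=4.4,interpolation=cv2.INTER_CUBIC).clip(0,255))
b=g(cv2.resize(p[205:325,295:385],None,fx=4.4,fy=4.4,interpolation=cv2.INTER_CUBIC))
cv2.imwrite("pics/c1.png",np.hstack([a,b]))
p=np.load("side.npz")["p"][:,:,::-1]
a=g(cv2.resize(p[165:245,165:245],None,fx=4.9,fy=4.9,interpolation=cv2.INTER_CUBIC))
b=g(cv2.resize(p[235:335,225:325],None,fx=3.92,fy=3.92,interpolation=cv2.INTER_CUBIC))
cv2.imwrite("pics/c2.png",np.hstack([a,b]))
E
```

```text
(no output)
```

View pics/c1.png

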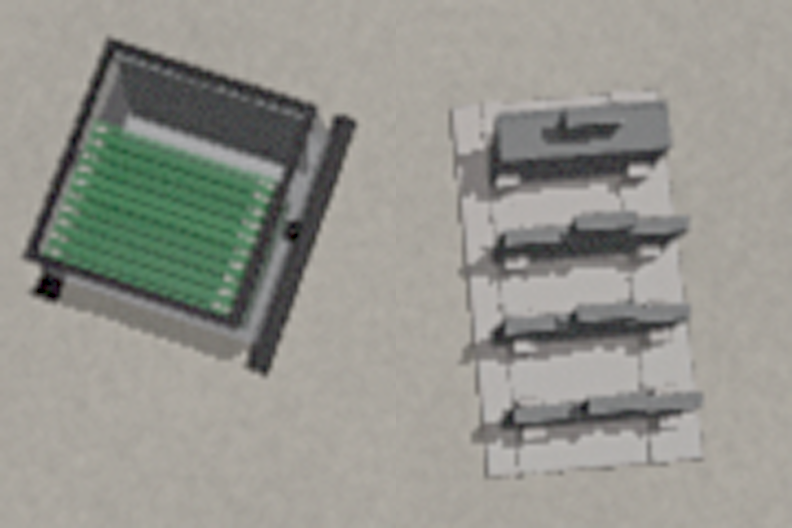

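View pics/c2.png

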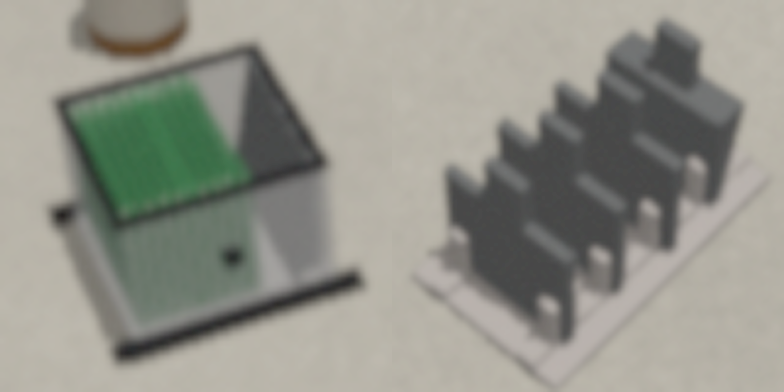

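The crops show the box's outer rim corners at crop pixels (110,42), (318,105), (240,325) and (28,258). Its sloping end is at the top, towards world +x. The rack base corners are at (452,108), (703,460) and (487,477), with the wedge at its +x end (slope side up) and three tabs below it.

```bash
cat > h.py <<'E'
import numpy as np,cv2
from station import *
def cast(n,uv,z):
    m=camera_model(n);K,R,t=map(np.array,(m["intrinsics"],m["R"],m["t"]))
    uv=np.atleast_2d(uv).astype(float);c=-R.T@t
    r=np.c_[uv,np.ones(len(uv))]@np.linalg.inv(K).T@R
    return c+r*((z-c[2])/r[:,2])[:,None]
def cloud(n,d):
    m=camera_model(n);K,R,t=map(np.array,(m["intrinsics"],m["R"],m["t"]))
    v,u=np.mgrid[:420,:560];P=np.dstack([u,v,np.ones_like(u)])@np.linalg.inv(K).T*d[...,None]
    return (P-t)@R
E
python3 - <<'E'
from h import *
f=lambda c:np.array([155,205])+(np.array(c)+.5)/4.4-.5
b=cast("top",f([(28,258),(110,42),(318,105),(240,325)]),.095)
print("box",b.round(4),b.mean(0)); 
for i,j in((0,1),(3,2),(2,1),(3,0)): e=b[j]-b[i];print(np.degrees(np.arctan2(e[1],e[0])),np.linalg.norm(e))
r=cast("top",f([(452-396+616,108),(703-396+616,460),(487-396+616,477)]),.008)
print("rack",r.round(4),(r[0]+r[1])/2); e=r[0]-r[2];print(np.degrees(np.arctan2(e[1],e[0])),np.linalg.norm(e)); e=r[2]-r[1];print(np.degrees(np.arctan2(e[1],e[0])),np.linalg.norm(e))
for n in("top","side"):
    d=np.load(n+".npz")["d"];P=cloud(n,d);
    lo=r.mean(0)
    M=(P[...,2]>.104)&(P[...,2]<.14)&(d>0)&(abs(P[...,0]-(r[0]+r[1])[0]/2)<.13)&(abs(P[...,1]-(r[0]+r[1])[1]/2)<.07)
    k,l,s,_=cv2.connectedComponentsWithStats(M.astype(np.uint8))
    for i in range(1,k):
        if s[i,4]>8: q=P[l==i];print(n,s[i,4],np.median(q,0).round(4),q.min(0).round(3),q.max(0).round(3))
    M=(P[...,2]>.085)&(P[...,2]<.105)&(abs(P[...,0]-b.mean(0)[0])<.1)&(abs(P[...,1]-b.mean(0)[1])<.1)
    q=P[M][:,:2].astype(np.float32);print(n,len(q),cv2.minAreaRect(q))
E
```

```text
box [[0.486  0.2472 0.095 ]
 [0.6022 0.2199 0.095 ]
 [0.5777 0.1077 0.095 ]
 [0.461  0.1352 0.095 ]] [0.53172853 0.17748106 0.095     ]
-13.205491446568375 0.11930969618119559
-13.275333175393403 0.11987600558650223
77.68607641937359 0.11487122282717876
77.40444624429615 0.11471769088021254
rack [[ 0.6091 -0.0813  0.008 ]
 [ 0.4264 -0.2297  0.008 ]
 [ 0.4079 -0.1136  0.008 ]] [ 0.5177909  -0.15552457  0.008     ]
9.1061881990287 0.20380981534012169
99.06796070196212 0.11764148287508273
top 89 [ 0.5851 -0.1447  0.1267] [ 0.58  -0.161  0.105] [ 0.592 -0.131  0.134]
top 70 [ 0.5323 -0.1544  0.1273] [ 0.528 -0.17   0.105] [ 0.539 -0.14   0.133]
top 67 [ 0.4877 -0.1567  0.1272] [ 0.483 -0.171  0.106] [ 0.493 -0.142  0.132]
top 64 [ 0.4438 -0.1642  0.1274] [ 0.438 -0.18   0.104] [ 0.45  -0.15   0.133]
top 1984 ((0.5316646695137024, 0.17952418327331543), (0.11832782626152039, 0.12386630475521088), 76.3975601196289)
side 112 [ 0.5847 -0.1505  0.1211] [ 0.58  -0.164  0.104] [ 0.596 -0.133  0.129]
side 108 [ 0.5319 -0.1582  0.1206] [ 0.528 -0.172  0.104] [ 0.541 -0.141  0.129]
side 111 [ 0.487  -0.1604  0.1202] [ 0.483 -0.175  0.104] [ 0.494 -0.144  0.131]
side 116 [ 0.4432 -0.1694  0.1208] [ 0.438 -0.183  0.104] [ 0.453 -0.152  0.129]
side 1113 ((0.5316882133483887, 0.17869046330451965), (0.12319767475128174, 0.12391292303800583), 76.83023834228516)
```

```bash
cat >> h.py <<'E'
from scipy.spatial.transform import Rotation as Rn
BOX=(np.array([.5317,.178]),-13.0); RACK=(np.array([.5178,-.1555]),9.1)
def w(fr,x,y):
    a=np.radians(fr[1]);return fr[0]+np.array([np.cos(a)*x-np.sin(a)*y,np.sin(a)*x+np.cos(a)*y])
def loc(fr,P):
    a=np.radians(fr[1]);q=P[...,:2]-fr[0];return np.stack([np.cos(a)*q[...,0]+np.sin(a)*q[...,1],-np.sin(a)*q[...,0]+np.cos(a)*q[...,1]],-1)
def go(xy,z):   # tool-frame slide (mm) from the measured pose
    s=observe();R=Rn.from_euler("xyz",s["ee_rot"],degrees=True)
    print("slide",(R.inv().apply(np.r_[xy,z]-s["position"])*1e3).round(1),"rot",s["ee_rot"].round(2),"q",s["q"].round(1),"t",s["t"],"F",s["force"].round(1))
E
python3 - <<'E'
from h import *
for n in("top","side"):
    D=np.load(n+".npz");p=D["p"].astype(int);P=cloud(n,D["d"])
    v,u=np.mgrid[:420,:560]
    C=cast(n,np.c_[u.ravel(),v.ravel()],.091).reshape(420,560,3);L=loc(BOX,C)
    g=(p[...,1]>1.35*p[...,0])&(p[...,1]>1.2*p[...,2])&(abs(L).max(-1)<.055)&(abs(P[...,2]-.091)<.012)
    for y in np.arange(-.04,.041,.01):
        k=g&(abs(L[...,1]-y)<.004); print(n,y.round(2),L[k][:,0].max().round(4) if k.any() else None,end="; ")
    print()
go(w(RACK,.023,-.002),.25)
E
```

```text
top -0.04 0.0175; top -0.03 0.0169; top -0.02 0.017; top -0.01 0.0171; top 0.0 0.0172; top 0.01 0.0173; top 0.02 0.0168; top 0.03 0.0176; top 0.04 0.0178; 
side -0.04 0.0172; side -0.03 0.0176; side -0.02 0.018; side -0.01 0.0174; side 0.0 0.0163; side 0.01 0.0167; side 0.02 0.0161; side 0.03 0.0165; side 0.04 0.0169; 
slide [-5.615e+02 -5.798e+02  4.000e-01] rot [-179.93    0.    167.18] q [77.2  5.  10.  95.1 -0.  90. ] t 0.1 F [-0.8  0.5 -0.6]
```

>>> jog_arm --targets '[{"rotation":[0,0,-5.5],"slide":[0,0,0],"hand":85},{"rotation":[0,0,-5.5],"slide":[0,0,0],"hand":85},{"rotation":[0,0,-5.5],"slide":[0,0,0],"hand":85},{"rotation":[0,0,-5.4],"slide":[0,0,0],"hand":85}]'

```text
t: 0.43
position: [0.122, 0.5362, 0.2498]
ee_rot: [-180.0, -0.0, -170.7]
force: [0.6, 1.0, -1.0]
finger_gap: 0.0849
grip_force: 0.0
```

```bash
python3 - <<'E'
from h import *
go(w(RACK,.023,-.002),.25)
E
```

```text
slide [-3.011e+02 -7.489e+02  3.000e-01] rot [-1.7996e+02 -2.0000e-02 -1.7065e+02] q [77.2  5.  10.1 95.1  0.  67.8] t 0.4333 F [ 0.6  1.  -1. ]
```

>>> jog_arm --targets '[{"slide":[-7,-18,0],"rotation":[0,0,0],"hand":85},{"slide":[-15,-37,0],"rotation":[0,0,0],"hand":85},{"slide":[-15,-37,0],"rotation":[0,0,0],"hand":85},{"slide":[-15,-37,0],"rotation":[0,0,0],"hand":85},{"slide":[-15,-37,0],"rotation":[0,0,0],"hand":85},{"slide":[-15,-37,0],"rotation":[0,0,0],"hand":85},{"slide":[-15,-37,0],"rotation":[0,0,0],"hand":85},{"slide":[-15,-37,0],"rotation":[0,0,0],"hand":85},{"slide":[-15,-37,0],"rotation":[0,0,0],"hand":85},{"slide":[-15,-37,0],"rotation":[0,0,0],"hand":85}]'

```text
t: 1.27
position: [0.318, 0.2103, 0.2502]
ee_rot: [180.0, 0.0, -170.9]
force: [0.9, 1.7, 0.5]
finger_gap: 0.085
grip_force: 0.0
```

>>> jog_arm --targets '[{"slide":[-15,-37,0],"rotation":[0,0,0],"hand":85},{"slide":[-15,-37,0],"rotation":[0,0,0],"hand":85},{"slide":[-15,-37,0],"rotation":[0,0,0],"hand":85},{"slide":[-15,-37,0],"rotation":[0,0,0],"hand":85},{"slide":[-15,-37,0],"rotation":[0,0,0],"hand":85},{"slide":[-15,-37,0],"rotation":[0,0,0],"hand":85},{"slide":[-15,-37,0],"rotation":[0,0,0],"hand":85},{"slide":[-15,-37,0],"rotation":[0,0,0],"hand":85},{"slide":[-15,-37,0],"rotation":[0,0,0],"hand":85},{"slide":[-9,-28,0],"rotation":[0,0,0],"hand":85}]'

```text
t: 2.1
position: [0.5178, -0.1244, 0.2494]
ee_rot: [180.0, -0.0, -171.0]
force: [0.6, 0.5, -0.2]
finger_gap: 0.0851
grip_force: 0.0
```

```bash
python3 - <<'E'
from h import *
go(w(RACK,.023,-.002),.118)
E
```

```text
slide [-18.2 -32.6 131.4] rot [ 1.8000e+02 -4.0000e-02 -1.7099e+02] q [-13.5   2.6   7.5  94.9  -0.  -22.5] t 2.1 F [ 0.6  0.5 -0.2]
```

>>> jog_arm --targets '[{"slide":[-17,-33,20],"rotation":[0,0,0],"hand":85},{"slide":[0,0,30],"rotation":[0,0,0],"hand":85},{"slide":[0,0,30],"rotation":[0,0,0],"hand":85},{"slide":[0,0,0],"rotation":[0,0,0],"hand":85},{"slide":[0,0,0],"rotation":[0,0,0],"hand":85}]'

```text
t: 2.52
position: [0.5375, -0.151, 0.1694]
ee_rot: [179.9, -0.2, -170.9]
force: [-0.3, 0.5, 0.2]
finger_gap: 0.0848
grip_force: 0.0
```

```bash
python3 - <<'E'
from h import *
go(w(RACK,.023,-.002),.118)
E
```

```text
slide [-3.  -3.4 51.4] rot [ 179.91   -0.19 -170.93] q [-15.7   5.4   1.6  86.4   0.  -24.8] t 2.5167 F [-0.3  0.5  0.2]
```

>>> jog_arm --targets '[{"slide":[-3,-4,10],"rotation":[0,0,0],"hand":85},{"slide":[0,0,21],"rotation":[0,0,0],"hand":85},{"slide":[0,0,20],"rotation":[0,0,0],"hand":85},{"slide":[0,0,0],"rotation":[0,0,0],"hand":85},{"slide":[0,0,0],"rotation":[0,0,0],"hand":26},{"slide":[0,0,0],"rotation":[0,0,0],"hand":26},{"slide":[0,0,0],"rotation":[0,0,0],"hand":26},{"slide":[0,0,0],"rotation":[0,0,0],"hand":26},{"slide":[0,0,0],"rotation":[0,0,0],"hand":26},{"slide":[0,0,0],"rotation":[0,0,0],"hand":26}]'

```text
t: 3.35
position: [0.5427, -0.1547, 0.1208]
ee_rot: [-180.0, 0.1, -170.9]
force: [-0.8, 1.2, 6.4]
finger_gap: 0.0284
grip_force: 58.7
```

>>> jog_arm --targets '[{"slide":[0,0,0],"rotation":[0,0,0],"hand":26},{"slide":[0,0,0],"rotation":[0,0,0],"hand":26},{"slide":[0,0,0],"rotation":[0,0,0],"hand":26}]'

```text
t: 3.6
position: [0.5427, -0.1547, 0.1208]
ee_rot: [-180.0, 0.1, -170.9]
force: [0.1, 1.0, 5.8]
finger_gap: 0.0285
grip_force: 58.7
```

```bash
python3 - <<'E'
from h import *
go(w(RACK,.023,-.002),.118)
E
```

```text
slide [1.7 1.2 2.8] rot [-1.7996e+02  1.1000e-01 -1.7091e+02] q [-15.9   6.2  -2.9  80.8   0.  -25. ] t 3.6 F [0.1 1.  5.8]
```

>>> jog_arm --targets '[{"slide":[0,0,-10],"rotation":[0,0,0],"hand":26},{"slide":[0,0,-25],"rotation":[0,0,0],"hand":26},{"slide":[0,0,-30],"rotation":[0,0,0],"hand":26},{"slide":[0,0,-30],"rotation":[0,0,0],"hand":26},{"slide":[0,0,-25],"rotation":[0,0,0],"hand":26},{"slide":[0,0,-10],"rotation":[0,0,0],"hand":26},{"slide":[0,0,0],"rotation":[0,0,0],"hand":26},{"slide":[0,0,0],"rotation":[0,0,0],"hand":26}]'

```text
t: 4.27
position: [0.5422, -0.1548, 0.2489]
ee_rot: [180.0, -0.0, -170.9]
force: [-0.2, 0.8, -1.2]
finger_gap: 0.0287
grip_force: 59.6
```

```bash
cat >> h.py <<'E'
def tab(fr,name,zlo,zhi,c,r):  # light points in a height band, in frame fr
    p,d=read_camera(name);P=cloud(name,d);L=loc(fr,P)
    M=(P[...,2]>zlo)&(P[...,2]<zhi)&(d>0)&(abs(L-np.array(c)).max(-1)<r)
    return p,P,L,M
E
python3 - <<'E'
from h import *
s=observe();print(s["position"],s["finger_gap"],s["grip_force"],s["force"])
f=(s["position"][:2],9.1)
out=[]
for n in("top","side"):
    p,d=read_camera(n);P=cloud(n,d);L=loc(f,P)
    M=(P[...,2]>.135)&(P[...,2]<.205)&(d>0)&(abs(L).max(-1)<.075)
    for a in np.arange(.13,.21,.015):
        k=M&(abs(P[...,2]-a)<.0075)
        if k.sum()>5: print(n,a.round(3),k.sum(),np.percentile(L[k],[2,50,98],axis=0).round(4).tolist())
    k=M; print(n,"zmin",np.percentile(P[k][:,2],1))
    m=camera_model(n);u=m["intrinsics"]@(m["R"]@s["position"]+m["t"]);u=(u[:2]/u[2]).astype(int)
    out.append(cv2.resize(p[max(u[1]-50,0):u[1]+70,u[0]-60:u[0]+60,::-1],(390,390),interpolation=cv2.INTER_CUBIC))
cv2.imwrite("pics/g1.png",np.uint8(255*(np.hstack(out)/255.)**.55))
E
```

```text
[ 0.54221869 -0.1547677   0.24889101] 0.028651015752221374 59.614779353141785 [-0.22261525  0.75438046 -1.21196854]
top 0.145 10 [[-0.0136, 0.0288], [-0.0132, 0.0389], [-0.0126, 0.0481]]
top 0.16 13 [[-0.0133, 0.028], [-0.013, 0.0413], [-0.0078, 0.0491]]
top 0.175 12 [[-0.0133, 0.0302], [-0.0129, 0.0421], [-0.0065, 0.0487]]
top 0.19 13 [[-0.0134, 0.0296], [-0.0129, 0.0425], [-0.0089, 0.0484]]
top 0.205 7 [[-0.0132, 0.0313], [-0.0128, 0.0376], [-0.0078, 0.0479]]
top zmin 0.1414746837113552
side 0.13 24 [[-0.0139, -0.0476], [-0.0123, -0.0013], [-0.0072, 0.0382]]
side 0.145 155 [[-0.0142, -0.0477], [-0.0124, -0.0047], [-0.0081, 0.0459]]
side 0.16 154 [[-0.0142, -0.048], [-0.0125, -0.0062], [-0.0079, 0.0434]]
side 0.175 170 [[-0.0144, -0.0481], [-0.0124, -0.002], [-0.0081, 0.0451]]
side 0.19 162 [[-0.0141, -0.0486], [-0.0125, -0.0064], [-0.0084, 0.0437]]
side 0.205 97 [[-0.0149, -0.0477], [-0.0125, -0.007], [-0.0081, 0.0449]]
side zmin 0.13562811750045684
```

View pics/g1.png

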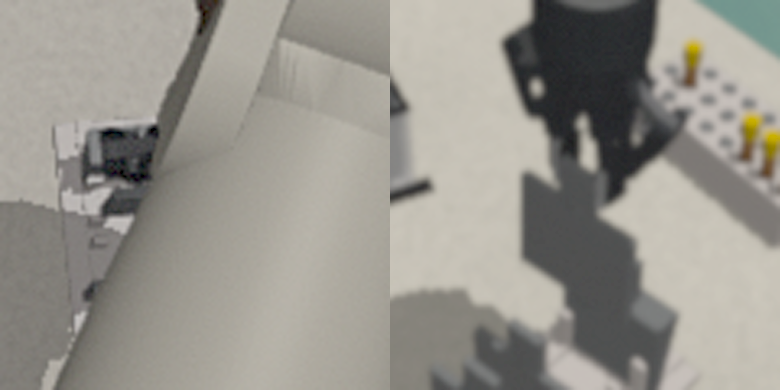

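The plate hangs upright and square in the jaws, with its face 12.7 mm behind the TCP. In the side panel it is at about (580,230). Next I turn it to the box's heading and carry it over.

>>> jog_arm --targets '[{"rotation":[0,0,5.5],"slide":[0,0,-5],"hand":26},{"rotation":[0,0,5.5],"slide":[0,0,0],"hand":26},{"rotation":[0,0,5.5],"slide":[0,0,0],"hand":26},{"rotation":[0,0,5.6],"slide":[0,0,0],"hand":26},{"slide":[0,0,0],"rotation":[0,0,0],"hand":26},{"slide":[0,0,0],"rotation":[0,0,0],"hand":26}]'

```text
t: 4.87
position: [0.5418, -0.1546, 0.2531]
ee_rot: [180.0, -0.1, 167.1]
force: [-0.9, 0.7, -1.0]
finger_gap: 0.0284
grip_force: 59.6
```

```bash
python3 - <<'E'
from h import *
go(w(BOX,.0327,0),.25)
E
```

```text
slide [ 51.1 322.    3.3] rot [ 1.8000e+02 -1.2000e-01  1.6715e+02] q [-15.9   7.   12.6  95.7  -0.   -3.1] t 4.8667 F [-0.9  0.7 -1. ]
```

>>> jog_arm --targets '[{"slide":[3,16,0],"rotation":[0,0,0],"hand":26},{"slide":[6,37,0],"rotation":[0,0,0],"hand":26},{"slide":[6,37,0],"rotation":[0,0,0],"hand":26},{"slide":[6,37,0],"rotation":[0,0,0],"hand":26},{"slide":[6,37,0],"rotation":[0,0,0],"hand":26},{"slide":[6,37,0],"rotation":[0,0,0],"hand":26},{"slide":[6,37,0],"rotation":[0,0,0],"hand":26},{"slide":[6,37,0],"rotation":[0,0,0],"hand":26},{"slide":[4,30,0],"rotation":[0,0,0],"hand":26},{"slide":[2,17,0],"rotation":[0,0,0],"hand":26}]'

```text
t: 5.7
position: [0.5646, 0.1737, 0.2535]
ee_rot: [-180.0, -0.1, 167.3]
force: [0.8, -0.6, -1.1]
finger_gap: 0.0285
grip_force: 59.6
```

>>> jog_arm --targets '[{"slide":[0,0,0],"rotation":[0,0,0],"hand":26},{"slide":[0,0,0],"rotation":[0,0,0],"hand":26},{"slide":[0,0,0],"rotation":[0,0,0],"hand":26}]'

```text
t: 5.95
position: [0.5648, 0.17, 0.254]
ee_rot: [-180.0, -0.0, 167.1]
force: [0.0, 0.5, -1.6]
finger_gap: 0.0286
grip_force: 59.6
```

```bash
python3 - <<'E'
from h import *
go(w(BOX,.0327,0),.21)
s=observe()
for n in("top","side"):
    p,d=read_camera(n);P=cloud(n,d);L=loc(BOX,P)
    M=(P[...,2]>.145)&(P[...,2]<.22)&(d>0)&(abs(L-[.03,0]).max(-1)<.07)
    print(n,M.sum(),np.percentile(L[M],[2,25,50,75,98],axis=0).round(4).tolist(),np.percentile(P[M][:,2],1))
    G=(abs(P[...,2]-.095)<.006)&(d>0)&(abs(L).max(-1)<.075)
    print(np.percentile(L[G],[1,99],axis=0).round(4).tolist())
E
```

```text
slide [ 1.4  0.4 44. ] rot [-1.7996e+02 -4.0000e-02  1.6707e+02] q [16.8 10.7 16.9 96.2 -0.  29.7] t 5.95 F [ 0.   0.5 -1.6]
top 133 [[0.021, -0.0483], [0.0213, -0.0427], [0.0215, -0.028], [0.0217, -0.0143], [0.0277, -0.0007]] 0.14637090714053982
[[-0.0588, -0.0577], [0.0597, -0.0007]]
side 305 [[0.0214, -0.0513], [0.0221, -0.0452], [0.0225, -0.0177], [0.0232, 0.0135], [0.0294, 0.043]] 0.14587470182607928
[[-0.0616, -0.0605], [0.061, 0.0587]]
```

>>> jog_arm --targets '[{"slide":[1,0,20],"rotation":[0,0,0],"hand":26},{"slide":[0,0,20],"rotation":[0,0,0],"hand":26},{"slide":[0,0,15],"rotation":[0,0,0],"hand":26},{"slide":[0,0,10],"rotation":[0,0,0],"hand":26},{"slide":[0,0,10],"rotation":[0,0,0],"hand":26},{"slide":[0,0,10],"rotation":[0,0,0],"hand":26},{"slide":[0,0,10],"rotation":[0,0,0],"hand":26},{"slide":[0,0,10],"rotation":[0,0,0],"hand":26}]'

```text
t: 6.72
position: [0.5642, 0.1706, 0.1491]
ee_rot: [180.0, 0.0, 167.0]
force: [-0.2, -0.8, -0.9]
finger_gap: 0.0285
grip_force: 59.6
```

>>> jog_arm --targets '[{"slide":[0,0,10],"rotation":[0,0,0],"hand":26},{"slide":[0,0,8],"rotation":[0,0,0],"hand":26},{"slide":[0,0,4],"rotation":[0,0,0],"hand":26},{"slide":[0,0,0],"rotation":[0,0,0],"hand":26},{"slide":[0,0,0],"rotation":[0,0,0],"hand":26}]'

```text
t: 7.13
position: [0.5641, 0.1708, 0.1276]
ee_rot: [-180.0, 0.0, 167.0]
force: [-0.2, -0.2, -1.0]
finger_gap: 0.0284
grip_force: 59.6
```

>>> jog_arm --targets '[{"slide":[0,0,3],"rotation":[0,0,0],"hand":26},{"slide":[0,0,3],"rotation":[0,0,0],"hand":26},{"slide":[0,0,1],"rotation":[0,0,0],"hand":26},{"slide":[0,0,1],"rotation":[0,0,0],"hand":26},{"slide":[0,0,1],"rotation":[0,0,0],"hand":26},{"slide":[0,0,0],"rotation":[0,0,0],"hand":26}]'

```text
t: 7.63
position: [0.5642, 0.1708, 0.1189]
ee_rot: [180.0, 0.0, 167.0]
force: [-1.5, 0.1, 1.9]
finger_gap: 0.0287
grip_force: 59.9
```

>>> jog_arm --targets '[{"slide":[1,0,0],"rotation":[0,0,0],"hand":26},{"slide":[1,0,0],"rotation":[0,0,0],"hand":26},{"slide":[1,0,0],"rotation":[0,0,0],"hand":26},{"slide":[0,0,0],"rotation":[0,0,0],"hand":26}]'

```text
t: 7.97
position: [0.5617, 0.1713, 0.119]
ee_rot: [180.0, 0.1, 167.0]
force: [4.4, -0.0, 1.7]
finger_gap: 0.0286
grip_force: 59.9
```

>>> jog_arm --targets '[{"slide":[1,0,0],"rotation":[0,0,0],"hand":26},{"slide":[1,0,0],"rotation":[0,0,0],"hand":26},{"slide":[0,0,0],"rotation":[0,0,0],"hand":26}]'

```text
t: 8.22
position: [0.561, 0.1714, 0.119]
ee_rot: [180.0, 0.3, 166.9]
force: [11.4, -2.0, -0.9]
finger_gap: 0.0282
grip_force: 59.6
```

>>> jog_arm --targets '[{"slide":[-1,0,0],"rotation":[0,0,0],"hand":45},{"slide":[0,0,0],"rotation":[0,0,0],"hand":45},{"slide":[0,0,0],"rotation":[0,0,0],"hand":45},{"slide":[0,0,-5],"rotation":[0,0,0],"hand":45},{"slide":[0,0,-15],"rotation":[0,0,0],"hand":45},{"slide":[0,0,-25],"rotation":[0,0,0],"hand":70},{"slide":[0,0,-30],"rotation":[0,0,0],"hand":85},{"slide":[0,0,-25],"rotation":[0,0,0],"hand":85}]'

```text
t: 8.88
position: [0.5597, 0.1717, 0.2204]
ee_rot: [180.0, -0.0, 167.0]
force: [0.4, -0.1, -0.1]
finger_gap: 0.0787
grip_force: 0.0
```

>>> jog_arm --targets '[{"rotation":[0,0,-5.5],"slide":[0,0,-10],"hand":85},{"rotation":[0,0,-5.5],"slide":[0,0,0],"hand":85},{"rotation":[0,0,-5.5],"slide":[0,0,0],"hand":85},{"rotation":[0,0,-5.5],"slide":[0,0,0],"hand":85},{"slide":[0,0,0],"rotation":[0,0,0],"hand":85},{"slide":[0,0,0],"rotation":[0,0,0],"hand":85}]'

```text
t: 9.38
position: [0.5599, 0.1717, 0.2286]
ee_rot: [180.0, -0.0, -171.2]
force: [-0.6, 0.4, 0.1]
finger_gap: 0.0851
grip_force: 0.0
```

```bash
python3 - <<'E'
from h import *
go(w(RACK,-.030+.0085,0),.17)
p,d=read_camera("side");P=cloud("side",d);L=loc(BOX,P)
M=(P[...,2]>.098)&(P[...,2]<.14)&(d>0)&(abs(L-[.02,0]).max(-1)<.05)
print(M.sum(),np.percentile(L[M],[2,50,98],axis=0).round(4).tolist(),np.percentile(P[M][:,2],99))
L=loc(RACK,P);M=(P[...,2]>.104)&(P[...,2]<.14)&(d>0)&(abs(L-[-.03,0]).max(-1)<.022)
print(M.sum(),np.percentile(L[M],[2,50,98],axis=0).round(4).tolist())
E
```

```text
slide [ 113.3 -317.    58.6] rot [ 1.8000e+02 -2.0000e-02 -1.7118e+02] q [17.   9.6 12.7 93.2  0.   8.2] t 9.3833 F [-0.6  0.4  0.1]
61 [[0.0183, -0.0173], [0.0204, -0.0077], [0.0256, 0.0126]] 0.12691356758815028
110 [[-0.0337, -0.0142], [-0.0317, -0.0007], [-0.0247, 0.0154]]
```

>>> jog_arm --targets '[{"slide":[7,-18,0],"rotation":[0,0,0],"hand":85},{"slide":[13,-37,0],"rotation":[0,0,0],"hand":85},{"slide":[13,-37,0],"rotation":[0,0,0],"hand":85},{"slide":[13,-37,0],"rotation":[0,0,0],"hand":85},{"slide":[13,-37,0],"rotation":[0,0,0],"hand":85},{"slide":[13,-37,0],"rotation":[0,0,0],"hand":85},{"slide":[13,-37,0],"rotation":[0,0,0],"hand":85},{"slide":[13,-37,0],"rotation":[0,0,0],"hand":85},{"slide":[11,-30,20],"rotation":[0,0,0],"hand":85},{"slide":[3,-10,30],"rotation":[0,0,0],"hand":85}]'

```text
t: 10.27
position: [0.4991, -0.1629, 0.1808]
ee_rot: [-179.8, 0.3, -171.4]
force: [1.1, -0.4, -0.8]
finger_gap: 0.0851
grip_force: 0.0
```

>>> jog_arm --targets '[{"slide":[0,0,8],"rotation":[0,0,0],"hand":85},{"slide":[0,0,0],"rotation":[0,0,0],"hand":85},{"slide":[0,0,0],"rotation":[0,0,0],"hand":85}]'

```text
t: 10.52
position: [0.4989, -0.1583, 0.171]
ee_rot: [180.0, -0.0, -171.1]
force: [-0.2, -0.2, 0.7]
finger_gap: 0.0848
grip_force: 0.0
```

```bash
python3 - <<'E'
from h import *
go(w(RACK,-.030+.0093,0),.119)
E
```

```text
slide [ 1.6 -0.2 52. ] rot [ 1.7997e+02 -2.0000e-02 -1.7108e+02] q [-17.6   0.5  -3.4  86.2   0.  -26.5] t 10.5167 F [-0.2 -0.2  0.7]
```

>>> jog_arm --targets '[{"slide":[2,0,11],"rotation":[0,0,0],"hand":85},{"slide":[0,0,21],"rotation":[0,0,0],"hand":85},{"slide":[0,0,20],"rotation":[0,0,0],"hand":85},{"slide":[0,0,0],"rotation":[0,0,0],"hand":85},{"slide":[0,0,0],"rotation":[0,0,0],"hand":26},{"slide":[0,0,0],"rotation":[0,0,0],"hand":26},{"slide":[0,0,0],"rotation":[0,0,0],"hand":26},{"slide":[0,0,0],"rotation":[0,0,0],"hand":26},{"slide":[0,0,0],"rotation":[0,0,0],"hand":26},{"slide":[0,0,0],"rotation":[0,0,0],"hand":26}]'

```text
t: 11.35
position: [0.4975, -0.1593, 0.1196]
ee_rot: [-180.0, 0.1, -171.0]
force: [0.0, 1.7, 4.7]
finger_gap: 0.0289
grip_force: 58.7
```

>>> jog_arm --targets '[{"slide":[0,0,0],"rotation":[0,0,0],"hand":26}]'

```text
t: 11.43
position: [0.4975, -0.1593, 0.1196]
ee_rot: [-180.0, 0.1, -171.0]
force: [-0.1, 1.1, 6.4]
finger_gap: 0.0287
grip_force: 58.7
```

>>> jog_arm --targets '[{"slide":[0,0,-10],"rotation":[0,0,0],"hand":26},{"slide":[0,0,-25],"rotation":[0,0,0],"hand":26},{"slide":[0,0,-30],"rotation":[0,0,0],"hand":26},{"slide":[0,0,-30],"rotation":[0,0,0],"hand":26},{"slide":[0,0,-25],"rotation":[0,0,0],"hand":26},{"slide":[0,0,-15],"rotation":[0,0,0],"hand":26},{"slide":[0,0,0],"rotation":[0,0,0],"hand":26},{"slide":[0,0,0],"rotation":[0,0,0],"hand":26}]'

```text
t: 12.1
position: [0.4972, -0.1594, 0.2539]
ee_rot: [-180.0, 0.0, -171.0]
force: [-0.5, 0.3, -1.9]
finger_gap: 0.0288
grip_force: 59.7
```

```bash
python3 - <<'E'
from h import *
s=observe();f=(s["position"][:2],9.1);z0=s["position"][2]
print(s["position"],s["ee_rot"])
p,d=read_camera("side");P=cloud("side",d);L=loc(f,P)
for lo,hi in((-.11,-.09),(-.09,-.06),(-.06,-.03)):
    M=(P[...,2]>z0+lo)&(P[...,2]<z0+hi)&(d>0)&(abs(L-[-.01,0]).max(-1)<.06)&(abs(L[...,0]+.01)<.02)
    print(M.sum(),np.percentile(L[M],[2,50,98],axis=0).round(4).tolist())
E
```

```text
[ 0.4972262  -0.15943549  0.25389339] [-1.79969081e+02  4.98301311e-02 -1.71030049e+02]
207 [[-0.0134, -0.0468], [-0.0118, -0.0032], [-0.0067, 0.0467]]
329 [[-0.0133, -0.0478], [-0.0117, -0.0056], [-0.0066, 0.0469]]
349 [[-0.0135, -0.0484], [-0.0119, -0.0039], [-0.0075, 0.0452]]
```

>>> jog_arm --targets '[{"rotation":[0,0,5.5],"slide":[0,0,0],"hand":26},{"rotation":[0,0,5.5],"slide":[0,0,0],"hand":26},{"rotation":[0,0,5.5],"slide":[0,0,0],"hand":26},{"rotation":[0,0,5.5],"slide":[0,0,0],"hand":26},{"slide":[0,0,0],"rotation":[0,0,0],"hand":26},{"slide":[0,0,0],"rotation":[0,0,0],"hand":26}]'

```text
t: 12.65
position: [0.4966, -0.1592, 0.2521]
ee_rot: [180.0, -0.1, 167.1]
force: [-0.7, 0.4, -2.0]
finger_gap: 0.029
grip_force: 59.6
```

```bash
python3 - <<'E'
from h import *
go(w(BOX,.0391,-.001),.25)
E
```

```text
slide [  1.7 335.4   2.2] rot [ 1.7999e+02 -1.2000e-01  1.6714e+02] q [-17.8   1.2   6.3  95.3  -0.   -4.9] t 12.65 F [-0.7  0.4 -2. ]
```

>>> jog_arm --targets '[{"slide":[0,16,0],"rotation":[0,0,0],"hand":26},{"slide":[0,37,0],"rotation":[0,0,0],"hand":26},{"slide":[0,37,0],"rotation":[0,0,0],"hand":26},{"slide":[0,37,0],"rotation":[0,0,0],"hand":26},{"slide":[0,37,0],"rotation":[0,0,0],"hand":26},{"slide":[0,37,0],"rotation":[0,0,0],"hand":26},{"slide":[0,37,0],"rotation":[0,0,0],"hand":26},{"slide":[0,37,0],"rotation":[0,0,0],"hand":26},{"slide":[0,37,0],"rotation":[0,0,0],"hand":26},{"slide":[0,23,0],"rotation":[0,0,0],"hand":26}]'

```text
t: 13.48
position: [0.5725, 0.1703, 0.2523]
ee_rot: [-180.0, -0.1, 167.3]
force: [0.2, -0.4, -1.1]
finger_gap: 0.0286
grip_force: 59.6
```

>>> jog_arm --targets '[{"slide":[0,0,0],"rotation":[0,0,0],"hand":26},{"slide":[0,0,0],"rotation":[0,0,0],"hand":26},{"slide":[0,0,0],"rotation":[0,0,0],"hand":26}]'

```text
t: 13.73
position: [0.5722, 0.1668, 0.2529]
ee_rot: [-180.0, -0.1, 167.1]
force: [-0.1, -0.5, -1.3]
finger_gap: 0.0284
grip_force: 59.8
```

```bash
python3 - <<'E'
from h import *
go(w(BOX,.0391,-.001),.25)
s=observe()
for n in("top","side"):
    p,d=read_camera(n);P=cloud(n,d);L=loc(BOX,P)
    M=(P[...,2]>.15)&(P[...,2]<.22)&(d>0)&(abs(L-[.03,0]).max(-1)<.06)
    print(n,M.sum(),np.percentile(L[M],[2,25,50,75,98],axis=0).round(4).tolist())
    M=(P[...,2]>.1)&(P[...,2]<.132)&(d>0)&(abs(L-[.02,0]).max(-1)<.04)
    print(n,M.sum(),np.percentile(L[M],[2,25,50,75,98],axis=0).round(4).tolist() if M.sum()>5 else 0)
E
```

```text
slide [2.9 0.8 2.9] rot [-1.7995e+02 -5.0000e-02  1.6710e+02] q [16.3 11.6 17.8 96.2 -0.  29.2] t 13.7333 F [-0.1 -0.5 -1.3]
top 115 [[0.0292, -0.0492], [0.0294, -0.0439], [0.0297, -0.0315], [0.0299, -0.0188], [0.0357, -0.0062]]
top 31 [[0.0185, -0.0156], [0.0195, -0.0142], [0.0221, -0.0114], [0.0245, -0.0089], [0.0399, -0.0034]]
side 279 [[0.0294, -0.0519], [0.0302, -0.0454], [0.0306, -0.0165], [0.0311, 0.0139], [0.0379, 0.0417]]
side 57 [[0.0191, -0.0175], [0.0198, -0.0145], [0.0217, -0.0066], [0.0245, 0.0019], [0.0272, 0.0158]]
```

>>> jog_arm --targets '[{"slide":[3,1,20],"rotation":[0,0,0],"hand":26},{"slide":[0,0,20],"rotation":[0,0,0],"hand":26},{"slide":[0,0,15],"rotation":[0,0,0],"hand":26},{"slide":[0,0,10],"rotation":[0,0,0],"hand":26},{"slide":[0,0,10],"rotation":[0,0,0],"hand":26},{"slide":[0,0,10],"rotation":[0,0,0],"hand":26},{"slide":[0,0,0],"rotation":[0,0,0],"hand":26},{"slide":[0,0,0],"rotation":[0,0,0],"hand":26}]'

```text
t: 14.5
position: [0.5697, 0.1685, 0.1685]
ee_rot: [-180.0, -0.0, 167.0]
force: [-0.0, 0.7, -0.6]
finger_gap: 0.0286
grip_force: 59.7
```

```bash
python3 - <<'E'
from h import *
go(w(BOX,.0391,-.001),.1176)
E
```

```text
slide [ 0.1 -0.3 50.9] rot [-1.7999e+02 -1.0000e-02  1.6697e+02] q [16.5 10.2  6.8 86.6 -0.  29.5] t 14.5 F [-0.   0.7 -0.6]
```

>>> jog_arm --targets '[{"slide":[0,0,10],"rotation":[0,0,0],"hand":26},{"slide":[0,0,10],"rotation":[0,0,0],"hand":26},{"slide":[0,0,10],"rotation":[0,0,0],"hand":26},{"slide":[0,0,6],"rotation":[0,0,0],"hand":26},{"slide":[0,0,4],"rotation":[0,0,0],"hand":26},{"slide":[0,0,2],"rotation":[0,0,0],"hand":26},{"slide":[0,0,0],"rotation":[0,0,0],"hand":26},{"slide":[0,0,0],"rotation":[0,0,0],"hand":26}]'

```text
t: 15.17
position: [0.5698, 0.1688, 0.1266]
ee_rot: [-180.0, -0.0, 167.0]
force: [0.2, -0.7, -1.2]
finger_gap: 0.0284
grip_force: 59.7
```

>>> jog_arm --targets '[{"slide":[0,0,3],"rotation":[0,0,0],"hand":26},{"slide":[0,0,3],"rotation":[0,0,0],"hand":26},{"slide":[0,0,2],"rotation":[0,0,0],"hand":26},{"slide":[0,0,0],"rotation":[0,0,0],"hand":26}]'

```text
t: 15.5
position: [0.5697, 0.1687, 0.118]
ee_rot: [-180.0, -0.0, 167.0]
force: [1.7, 0.4, -2.5]
finger_gap: 0.0289
grip_force: 59.6
```

>>> jog_arm --targets '[{"slide":[0,0,1],"rotation":[0,0,0],"hand":26},{"slide":[0,0,1],"rotation":[0,0,0],"hand":26},{"slide":[0,0,0],"rotation":[0,0,0],"hand":26}]'

```text
t: 15.75
position: [0.5701, 0.1689, 0.1176]
ee_rot: [180.0, 0.1, 167.0]
force: [-0.6, 0.9, 4.7]
finger_gap: 0.0283
grip_force: 60.4
```

>>> jog_arm --targets '[{"slide":[1,0,0],"rotation":[0,0,0],"hand":26},{"slide":[1,0,0],"rotation":[0,0,0],"hand":26},{"slide":[0,0,0],"rotation":[0,0,0],"hand":26}]'

```text
t: 16.0
position: [0.5692, 0.1691, 0.1176]
ee_rot: [180.0, 0.2, 166.9]
force: [6.5, -1.9, 3.3]
finger_gap: 0.0289
grip_force: 60.2
```

>>> jog_arm --targets '[{"slide":[1,0,0],"rotation":[0,0,0],"hand":26},{"slide":[0,0,0],"rotation":[0,0,0],"hand":26}]'

```text
t: 16.17
position: [0.5689, 0.1691, 0.1177]
ee_rot: [180.0, 0.3, 166.9]
force: [9.6, -1.7, 2.7]
finger_gap: 0.0286
grip_force: 60.0
```

>>> jog_arm --targets '[{"slide":[-1,0,0],"rotation":[0,0,0],"hand":45},{"slide":[0,0,0],"rotation":[0,0,0],"hand":45},{"slide":[0,0,0],"rotation":[0,0,0],"hand":45},{"slide":[0,0,-5],"rotation":[0,0,0],"hand":45},{"slide":[0,0,-15],"rotation":[0,0,0],"hand":45},{"slide":[0,0,-25],"rotation":[0,0,0],"hand":70},{"slide":[0,0,-35],"rotation":[0,0,0],"hand":85},{"slide":[0,0,-30],"rotation":[0,0,0],"hand":85}]'

```text
t: 16.83
position: [0.5672, 0.1692, 0.2282]
ee_rot: [-180.0, -0.0, 167.0]
force: [0.9, -0.1, 0.3]
finger_gap: 0.0789
grip_force: 0.0
```

>>> jog_arm --targets '[{"rotation":[0,0,-5.5],"slide":[0,0,-10],"hand":85},{"rotation":[0,0,-5.5],"slide":[0,0,0],"hand":85},{"rotation":[0,0,-5.5],"slide":[0,0,0],"hand":85},{"rotation":[0,0,-5.6],"slide":[0,0,0],"hand":85},{"slide":[0,0,0],"rotation":[0,0,0],"hand":85},{"slide":[0,0,0],"rotation":[0,0,0],"hand":85}]'

```text
t: 17.33
position: [0.5677, 0.1693, 0.2367]
ee_rot: [180.0, -0.0, -171.1]
force: [-0.0, 0.0, 1.3]
finger_gap: 0.085
grip_force: 0.0
```

```bash
python3 - <<'E'
from h import *
go(w(RACK,.060+.008,0),.17)
p,d=read_camera("side");P=cloud("side",d);L=loc(BOX,P)
M=(P[...,2]>.098)&(P[...,2]<.14)&(d>0)&(abs(L-[.02,0]).max(-1)<.05)
print(M.sum(),np.percentile(L[M],[2,50,98],axis=0).round(4).tolist(),np.percentile(P[M][:,2],[50,99]))
L=loc(RACK,P);M=(P[...,2]>.104)&(P[...,2]<.14)&(d>0)&(abs(L-[.068,0]).max(-1)<.022)
print(M.sum(),np.percentile(L[M],[2,50,98],axis=0).round(4).tolist())
cv2.imwrite("pics/b2.png",np.uint8(255*(cv2.resize(p[165:245,165:265,::-1],None,fx=6,fy=6,interpolation=cv2.INTER_CUBIC)/255.)**.55))
E
```

```text
slide [  31.6 -312.9   66.6] rot [ 1.8000e+02 -1.0000e-02 -1.7108e+02] q [16.6 10.7 14.9 94.2  0.   7.7] t 17.3333 F [-0.   0.   1.3]
104 [[0.0186, -0.0189], [0.0247, -0.0095], [0.0348, 0.0136]] [0.11948109 0.12747744]
116 [[0.064, -0.0182], [0.0667, -0.0059], [0.0745, 0.0108]]
```

View pics/b2.png

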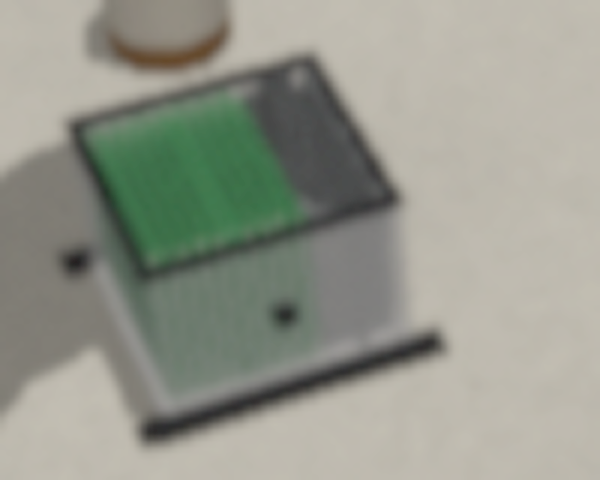

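Both plates are down and flush in the box: green glass, then two grey plates at about (305,150), tabs level at 0.127 m. That leaves about 2.7 mm at the floor, so there is no room for a third. Now the wedge.

>>> jog_arm --targets '[{"slide":[2,-18,0],"rotation":[0,0,0],"hand":85},{"slide":[4,-37,0],"rotation":[0,0,0],"hand":85},{"slide":[4,-37,0],"rotation":[0,0,0],"hand":85},{"slide":[4,-37,0],"rotation":[0,0,0],"hand":85},{"slide":[4,-37,0],"rotation":[0,0,0],"hand":85},{"slide":[4,-37,0],"rotation":[0,0,0],"hand":85},{"slide":[3,-37,0],"rotation":[0,0,0],"hand":85},{"slide":[3,-37,0],"rotation":[0,0,0],"hand":85},{"slide":[2,-30,20],"rotation":[0,0,0],"hand":85},{"slide":[0,-9,30],"rotation":[0,0,0],"hand":85}]'

```text
t: 18.22
position: [0.5891, -0.1519, 0.1887]
ee_rot: [-179.8, 0.3, -171.3]
force: [1.4, -0.0, -0.3]
finger_gap: 0.0852
grip_force: 0.0
```

>>> jog_arm --targets '[{"slide":[0,0,10],"rotation":[0,0,0],"hand":85},{"slide":[0,0,0],"rotation":[0,0,0],"hand":85},{"slide":[0,0,0],"rotation":[0,0,0],"hand":85}]'

```text
t: 18.47
position: [0.5877, -0.1466, 0.1768]
ee_rot: [180.0, -0.1, -171.0]
force: [-0.3, 0.9, -0.3]
finger_gap: 0.085
grip_force: 0.0
```

```bash
python3 - <<'E'
from h import *
go(w(RACK,.070,-.003),.114)
E
```

```text
slide [ 0.4 -0.8 62.8] rot [ 1.7996e+02 -5.0000e-02 -1.7095e+02] q [-14.   11.9   9.6  87.8   0.  -23.1] t 18.4667 F [-0.3  0.9 -0.3]
```

>>> jog_arm --targets '[{"slide":[1,-1,15],"rotation":[0,0,0],"hand":85},{"slide":[0,0,26],"rotation":[0,0,0],"hand":85},{"slide":[0,0,20],"rotation":[0,0,0],"hand":85},{"slide":[0,0,0],"rotation":[0,0,0],"hand":85},{"slide":[0,0,0],"rotation":[0,0,0],"hand":26},{"slide":[0,0,0],"rotation":[0,0,0],"hand":26},{"slide":[0,0,0],"rotation":[0,0,0],"hand":26},{"slide":[0,0,0],"rotation":[0,0,0],"hand":26},{"slide":[0,0,0],"rotation":[0,0,0],"hand":26},{"slide":[0,0,0],"rotation":[0,0,0],"hand":26}]'

```text
t: 19.3
position: [0.5878, -0.1487, 0.1168]
ee_rot: [-180.0, 0.1, -170.9]
force: [0.1, 1.5, 6.0]
finger_gap: 0.0287
grip_force: 60.3
```

>>> jog_arm --targets '[{"slide":[0,0,0],"rotation":[0,0,0],"hand":26}]'

```text
t: 19.38
position: [0.5878, -0.1487, 0.1169]
ee_rot: [-180.0, 0.1, -170.9]
force: [-0.9, 0.7, 6.0]
finger_gap: 0.0291
grip_force: 60.3
```

>>> jog_arm --targets '[{"slide":[0,0,-10],"rotation":[0,0,0],"hand":26},{"slide":[0,0,-25],"rotation":[0,0,0],"hand":26},{"slide":[0,0,-35],"rotation":[0,0,0],"hand":26},{"slide":[0,0,-35],"rotation":[0,0,0],"hand":26},{"slide":[0,0,-30],"rotation":[0,0,0],"hand":26},{"slide":[0,0,-20],"rotation":[0,0,0],"hand":26},{"slide":[0,0,0],"rotation":[0,0,0],"hand":26},{"slide":[0,0,0],"rotation":[0,0,0],"hand":26}]'

```text
t: 20.05
position: [0.5876, -0.1489, 0.2717]
ee_rot: [-180.0, 0.1, -170.9]
force: [0.3, -0.1, -1.0]
finger_gap: 0.0288
grip_force: 59.8
```

```bash
python3 - <<'E'
from h import *
s=observe();f=(s["position"][:2],9.1);z0=s["position"][2]
print(s["position"],s["ee_rot"])
p,d=read_camera("side");P=cloud("side",d);L=loc(f,P)
for lo,hi in((-.11,-.09),(-.09,-.06),(-.06,-.03)):
    M=(P[...,2]>z0+lo)&(P[...,2]<z0+hi)&(d>0)&(abs(L-[-.01,0]).max(-1)<.06)&(abs(L[...,0]+.01)<.02)
    print(M.sum(),np.percentile(L[M],[2,50,98],axis=0).round(4).tolist(),np.percentile(P[M][:,2],1))
E
```

```text
[ 0.5875648  -0.14891615  0.27170903] [-1.79952059e+02  1.01521393e-01 -1.70934123e+02]
213 [[-0.0146, -0.0447], [-0.0126, -0.0044], [-0.0036, 0.0429]] 0.16213440320795353
352 [[-0.0148, -0.0452], [-0.0125, -0.0075], [0.0011, 0.0428]] 0.18196853234587404
465 [[-0.0143, -0.046], [-0.012, -0.0123], [0.0084, 0.0423]] 0.21234823701806882
```

>>> jog_arm --targets '[{"rotation":[0,0,5.5],"slide":[0,0,0],"hand":26},{"rotation":[0,0,5.5],"slide":[0,0,0],"hand":26},{"rotation":[0,0,5.5],"slide":[0,0,0],"hand":26},{"rotation":[0,0,5.6],"slide":[0,0,0],"hand":26},{"slide":[0,0,0],"rotation":[0,0,0],"hand":26},{"slide":[0,0,0],"rotation":[0,0,0],"hand":26}]'

```text
t: 20.6
position: [0.5868, -0.1487, 0.269]
ee_rot: [180.0, -0.1, 167.1]
force: [0.6, 0.1, -1.3]
finger_gap: 0.0288
grip_force: 59.7
```

```bash
python3 - <<'E'
from h import *
go(w(BOX,.0492,0),.27)
E
```

```text
slide [ 77.2 306.1  -0.8] rot [ 1.8000e+02 -1.4000e-01  1.6714e+02] q [-14.2  13.5  21.9  98.5  -0.   -1.4] t 20.6 F [ 0.6  0.1 -1.3]
```

>>> jog_arm --targets '[{"slide":[4,16,0],"rotation":[0,0,0],"hand":26},{"slide":[9,35,0],"rotation":[0,0,0],"hand":26},{"slide":[9,35,0],"rotation":[0,0,0],"hand":26},{"slide":[9,35,0],"rotation":[0,0,0],"hand":26},{"slide":[9,35,0],"rotation":[0,0,0],"hand":26},{"slide":[9,35,0],"rotation":[0,0,0],"hand":26},{"slide":[9,35,0],"rotation":[0,0,0],"hand":26},{"slide":[9,35,0],"rotation":[0,0,0],"hand":26},{"slide":[6,30,0],"rotation":[0,0,0],"hand":26},{"slide":[4,15,0],"rotation":[0,0,0],"hand":26}]'

```text
t: 21.43
position: [0.5806, 0.1701, 0.2695]
ee_rot: [180.0, -0.1, 167.3]
force: [0.5, 0.3, -1.0]
finger_gap: 0.0289
grip_force: 59.8
```

>>> jog_arm --targets '[{"slide":[0,0,0],"rotation":[0,0,0],"hand":26},{"slide":[0,0,0],"rotation":[0,0,0],"hand":26},{"slide":[0,0,0],"rotation":[0,0,0],"hand":26}]'

```text
t: 21.68
position: [0.5811, 0.1662, 0.2701]
ee_rot: [-180.0, -0.0, 167.1]
force: [0.1, 0.1, -1.4]
finger_gap: 0.0288
grip_force: 59.8
```

```bash
python3 - <<'E'
from h import *
go(w(BOX,.0492,0),.22)
for n in("top","side"):
    p,d=read_camera(n);P=cloud(n,d);L=loc(BOX,P)
    for a,b in((.17,.2),(.2,.235)):
        M=(P[...,2]>a)&(P[...,2]<b)&(d>0)&(abs(L-[.04,0]).max(-1)<.06)
        print(n,M.sum(),np.percentile(L[M],[2,25,50,75,98],axis=0).round(4).tolist())
    M=(P[...,2]>.1)&(P[...,2]<.132)&(d>0)&(abs(L-[.02,0]).max(-1)<.04)
    print(n,M.sum(),np.percentile(L[M],[2,50,98],axis=0).round(4).tolist() if M.sum()>5 else 0)
E
```

```text
slide [ 1.5  0.4 50.1] rot [-1.7996e+02 -3.0000e-02  1.6707e+02] q [16.  13.3 21.7 98.5 -0.  28.9] t 21.6833 F [ 0.1  0.1 -1.4]
top 61 [[0.0366, -0.0447], [0.037, -0.0429], [0.0372, -0.0343], [0.0402, -0.0204], [0.0519, -0.0074]]
top 74 [[0.0369, -0.045], [0.0373, -0.0441], [0.0377, -0.0371], [0.0452, -0.0237], [0.0564, -0.0109]]
top 41 [[0.0193, -0.0188], [0.0289, -0.0131], [0.0397, -0.0043]]
side 148 [[0.0373, -0.0465], [0.038, -0.0416], [0.0384, -0.0281], [0.0464, 0.0045], [0.0529, 0.04]]
side 198 [[0.0373, -0.0481], [0.0383, -0.045], [0.039, -0.0351], [0.0466, 0.0032], [0.0584, 0.0385]]
side 97 [[0.0193, -0.0178], [0.0253, -0.0094], [0.0346, 0.0125]]
```

>>> jog_arm --targets '[{"slide":[1,0,20],"rotation":[0,0,0],"hand":26},{"slide":[1,0,25],"rotation":[0,0,0],"hand":26},{"slide":[0,0,20],"rotation":[0,0,0],"hand":26},{"slide":[0,0,10],"rotation":[0,0,0],"hand":26},{"slide":[0,0,10],"rotation":[0,0,0],"hand":26},{"slide":[0,0,10],"rotation":[0,0,0],"hand":26},{"slide":[0,0,5],"rotation":[0,0,0],"hand":26},{"slide":[0,0,0],"rotation":[0,0,0],"hand":26},{"slide":[0,0,0],"rotation":[0,0,0],"hand":26}]'

```text
t: 22.53
position: [0.5794, 0.1672, 0.171]
ee_rot: [180.0, 0.0, 167.0]
force: [-0.5, -0.3, -2.3]
finger_gap: 0.0291
grip_force: 59.7
```

>>> jog_arm --targets '[{"slide":[0.5,0,3],"rotation":[0,0,0],"hand":26},{"slide":[0.5,0,3],"rotation":[0,0,0],"hand":26},{"slide":[0,0,2],"rotation":[0,0,0],"hand":26},{"slide":[0,0,0],"rotation":[0,0,0],"hand":26}]'

```text
t: 22.87
position: [0.5784, 0.1675, 0.1623]
ee_rot: [180.0, 0.0, 167.0]
force: [1.0, 0.7, -1.8]
finger_gap: 0.029
grip_force: 59.7
```

>>> jog_arm --targets '[{"slide":[0.5,0,2],"rotation":[0,0,0],"hand":26},{"slide":[0.5,0,2],"rotation":[0,0,0],"hand":26},{"slide":[0,0,2],"rotation":[0,0,0],"hand":26},{"slide":[0.5,0,2],"rotation":[0,0,0],"hand":26},{"slide":[0,0,0],"rotation":[0,0,0],"hand":26}]'

```text
t: 23.28
position: [0.5774, 0.1678, 0.1558]
ee_rot: [179.9, 0.1, 166.9]
force: [2.4, -0.6, 5.8]
finger_gap: 0.0288
grip_force: 60.5
```

>>> jog_arm --targets '[{"slide":[0,0,1],"rotation":[0,0,0],"hand":26},{"slide":[0,0,1],"rotation":[0,0,0],"hand":26},{"slide":[0,0,0],"rotation":[0,0,0],"hand":26}]'

```text
t: 23.53
position: [0.5775, 0.168, 0.155]
ee_rot: [179.9, 0.2, 166.9]
force: [-0.6, -0.3, 13.0]
finger_gap: 0.0285
grip_force: 61.4
```

>>> jog_arm --targets '[{"slide":[0,0,1.5],"rotation":[0,0,0],"hand":26},{"slide":[0,0,1.5],"rotation":[0,0,0],"hand":26},{"slide":[0,0,0],"rotation":[0,0,0],"hand":26}]'

```text
t: 23.78
position: [0.5777, 0.1683, 0.1544]
ee_rot: [179.8, 0.3, 167.0]
force: [-5.2, 0.4, 26.4]
finger_gap: 0.0288
grip_force: 63.1
```

>>> jog_arm --targets '[{"slide":[0,0,1.5],"rotation":[0,0,0],"hand":26},{"slide":[0,0,1.5],"rotation":[0,0,0],"hand":26},{"slide":[0,0,0],"rotation":[0,0,0],"hand":26}]'

```text
t: 24.03
position: [0.5777, 0.1683, 0.1543]
ee_rot: [179.7, 0.5, 167.0]
force: [-12.1, -2.1, 44.5]
finger_gap: 0.0286
grip_force: 65.2
```

>>> jog_arm --targets '[{"slide":[1,0,0],"rotation":[0,0,0],"hand":26},{"slide":[1,0,0],"rotation":[0,0,0],"hand":26},{"slide":[0,0,0],"rotation":[0,0,0],"hand":26}]'

```text
t: 24.28
position: [0.5776, 0.1684, 0.1542]
ee_rot: [179.7, 0.7, 167.0]
force: [-0.9, -3.8, 39.0]
finger_gap: 0.0284
grip_force: 64.6
```

```bash
python3 - <<'E'
from h import *
s=observe();print(s["position"],s["force"],s["moment"],loc(BOX,s["position"]))
for n in("side","top"):
    p,d=read_camera(n);P=cloud(n,d);L=loc(BOX,P)
    for a,b in((.1,.115),(.115,.13)):
        M=(P[...,2]>a)&(P[...,2]<b)&(d>0)&(abs(L-[.02,0]).max(-1)<.05)
        print(n,M.sum(),np.percentile(L[M],[2,25,50,75,98],axis=0).round(4).tolist())
    L2=loc(RACK,P);M=(P[...,2]>.104)&(P[...,2]<.14)&(d>0)&(abs(L2-[-.075,0]).max(-1)<.022);print("p1",np.median(L2[M],0) if M.sum() else 0)
    u={"side":(205,200),"top":(197,250)}[n]
    cv2.imwrite(f"pics/f{n}.png",np.uint8(255*(cv2.resize(p[u[1]-65:u[1]+45,u[0]-50:u[0]+60,::-1],None,fx=5,fy=5,interpolation=cv2.INTER_CUBIC)/255.)**.55))
E
```

```text
[0.57760471 0.1683834  0.15424459] [-0.93255585 -3.81213766 39.04640422] [-1.3306313   0.36232885  0.09619269] [0.04689144 0.00095619]
side 84 [[0.0186, -0.0461], [0.0267, -0.043], [0.0344, -0.023], [0.0422, -0.0133], [0.055, 0.0382]]
side 222 [[0.0188, -0.0466], [0.0316, -0.0312], [0.0378, -0.0147], [0.0456, 0.0039], [0.0582, 0.0417]]
p1 [-0.07659271 -0.00308719]
top 28 [[0.0254, -0.0439], [0.0333, -0.043], [0.0337, -0.0322], [0.0366, -0.0189], [0.0491, -0.0133]]
top 76 [[0.031, -0.0439], [0.0345, -0.0385], [0.0368, -0.0288], [0.0398, -0.0199], [0.0445, -0.0089]]
p1 [-0.07445233  0.00329109]
```

View pics/fside.png

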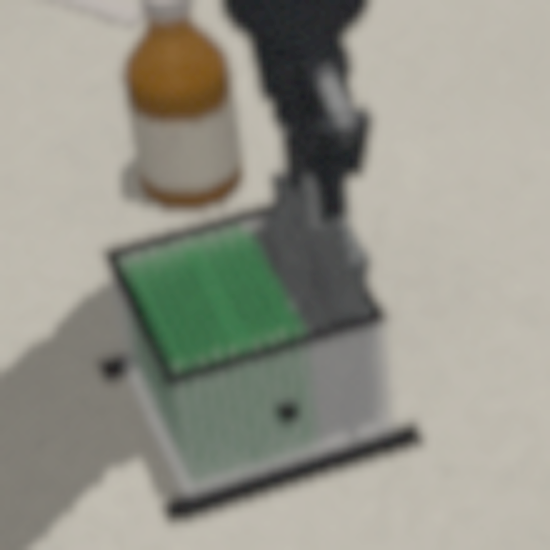

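The glass, two plates and the wedge (about (320,260)) are packed, and plate 1 is still standing in the rack. A sideways command of 2 mm moved the tool only 0.1 mm, so the pack is tight. I'll let it settle, then hand in.

>>> jog_arm --targets '[{"slide":[0.5,0,0.5],"rotation":[0,0,0],"hand":26},{"slide":[0,0,0],"rotation":[0,0,0],"hand":26},{"slide":[0,0,0],"rotation":[0,0,0],"hand":26},{"slide":[0,0,0],"rotation":[0,0,0],"hand":26},{"slide":[0,0,0],"rotation":[0,0,0],"hand":26},{"slide":[0,0,0],"rotation":[0,0,0],"hand":26}]'

```text
t: 24.88
position: [0.5776, 0.1684, 0.1542]
ee_rot: [179.7, 0.7, 167.0]
force: [0.8, -3.7, 42.6]
finger_gap: 0.029
grip_force: 64.9
```

```bash
python3 - <<'E'
from station import *
s=observe();print(s["force"],s["position"])
if s["force"][2]>20: print(bot.close_job())
E
```

```text
[ 0.78525617 -3.703184   42.58194839] [0.5775782  0.16839825 0.15418721]
the job is handed in; nothing more can be done
None
```

The job is handed in: two plates are packed to the floor, the wedge is tight with its toe about 39 mm above the floor and still gripped and pressed at about 43 N, and the spare plate stands in the rack; no verdict came back.

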